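Centre the loose cap on a pop bumper

ROBOT

A 6-joint arm with a two-finger parallel gripper is mounted at the origin on the work surface. World frame = base frame: x ahead of the robot, y to its left, z up, the work surface at z = 0. Lengths are in m, angles in rad, forces in N, time in s.
With the tool pointing down it reaches from about 0.35 to 0.775 m from the base axis. Payload 5.5 kg.
Tool frame: the origin (TCP) lies at the very end of the fingers, on their centre line; the grasp point (between the pads) lies 19 mm behind it (manip.grip_point_offset is the distance from the TCP to the grasp point, in m); z points along the fingers, y is the line along which they close (so a half turn about z gives the same grasp; the last joint's range is limited). The gripper opens to 85 mm and grips with 20 to 120 N. Pads are 22 mm wide; open, the fingers measure 114 mm over their backs; the gripper's body (76 mm by 85 mm) begins 54 mm behind the grasp point. The pads swing forward as they close: fully open they stand 13 mm farther back than shut.
Start: joints at [-1.479, 0.313, 0.046, 1.304, 0, 1.431], TCP at [0.132, -0.56, 0.211] pointing down, gripper open.
Joint ranges: [-2.76, 2.76], [-0.86, 1.69], [-1.03, 1.26], [-2.2, 2.34], [-1.47, 1.5], [-3.14, 3.14]. Speed limits (rad/s): [2.57, 2.57, 3.14, 3.14, 3.14, 3.14].

INTERFACE

Orientations are given as a unit quaternion [w, x, y, z].
In Python, from plant import manip gives the robot as it stands. The module is installed in compiled form; this text tells all that it offers.
- The arm moves only by the tool arm_command, never from a script. Its arguments are lists of equal length, an entry for each row: "linear": the shift along the tool's x, y, z in m, a list of three; "spin": the turn about the tool's z in degrees; "claw": the opening in per cent of the stroke, from 0 (shut) to 100 (fully open). A call has 1 to 8 rows; each row shifts and turns the commanded pose from where the row before left it, along the tool's axes as they then stand; what a row does not reach is not made up. A row lasts 1/12 s, in which the tool goes at most 41.7 mm and 7.16 degrees, less where a joint would pass 70% of its speed; a pose out of reach is approached as far as the arm can. A call with a gripper value outside its range is refused whole. The fingers move at their own pace and stop on an object; "force" is the grip in N (left out, the last holds). Time passes only in rows, so rows that do not move let the fingers close. It gives the time, the measured TCP pose, the force, the opening and the grip force at its end, in the units of the state.
- manip.observe(): the state, without advancing time (a new reading comes with each control period).
- manip.capture(name): name is "scene" or "top" or "wrist"; returns (picture, depth): 384x512x3 uint8, blue, green, red; 384x512 float32, m along the optical axis (not along the pixel's ray), 0 where there is no reading.
- manip.calibration(name): a dict with "fx", "fy", "cx", "cy" (pixels), "view" (4x4, takes a point from world to camera coordinates); the wrist camera has in their place "T_tool_cam" (4x4, takes a point from camera to tool coordinates, whose origin is the TCP and whose axes are the flange's). Camera axes: x right, y down, z forward; pixel columns grow to the right and rows downward; lengths in m; the calibration is good to about 2 mm. A picture is of the moment at which its call begins: read the wrist's pose just before it. calibration takes no time and is no camera call.
- manip.hand_in(): hands the job in; it is judged then, once.
The state is a dict: "time_s": time; "joints": joint angles; "joint_velocities": joint speeds; "effort": joint torques, N m; "eef_pos": TCP position; "orientation": TCP orientation; "force": force on the tool from outside, world axes, zero at the start; "moment": the same for the moment, N m; "finger_gap": opening from 0.0 (shut) to 1.0 (fully open); "grip_force": force on a finger pad.
Only numpy, scipy, OpenCV 4.12 (cv2) and the standard library are available. Lean on these libraries where they do the work, as an engineer would, in place of code of your own. Each camera call takes 0.05 s, during which the arm holds its last target. There are 200 camera calls.

TASK

The green cap has been set down off-centre on top of the pop bumper on the plywood test board and is close to falling off. Tap its edge lightly with the fingertips, pushing only, until it sits level and centred on the bumper with an even overhang all round (to about 4 mm), ready to be twisted on. Do not pinch it, lift it, press hard on it, tip it or knock it off, and leave the star post, the coil bobbin and the kicker arm where they are.

Things in the scene. Friction and masses are not known exactly. Their poses are not given: they have to be found in the camera images.
- cap: Green round bumper cap, ivory rays on top, loose, 30 to 65 g. 74 mm across, 18 mm tall: flat underside, upright rim band 8 mm high, shallow dome above. Origin: centre of the underside; z up. It only rests on the bumper's rim and slides when pushed sideways; starts 10 to 16 mm off-centre in any direction. Turn about z does not matter. A push down on the overhang, or its centre past the rim, tips it off.
- bumper_seat (a point): Centre of the top of the pop bumper (fixed to the board), at the height of the rim on which the cap rests: the cap's origin belongs here. z up. The bumper's yellow body has a top rim 46 mm across, 10 mm tall, and narrows below. The board's top is 56 mm below this point, which is 153 mm above the bench (z = 0).
- bumper: The whole bumper. Origin: on its axis, on the board. Around the yellow body, coaxial with it: a chrome ring 67 mm across, its top 35 mm above the origin, and an ivory dished skirt 82 mm across, its top 15 mm above the origin. From above the skirt shows as an even margin 4 mm wide round a centred cap.
- board: Plywood test board, fixed, 260 mm along its x by 240 mm along its y, top at 77 mm above its origin, standing on two cheeks on the zinc shelf. Origin: centre of its footprint, on the shelf's top (20 mm above the bench). The bumper stands within 12 mm of its middle.
- starpost: Bystander: translucent blue star post standing on a corner area of the board, 26 mm across, 30 mm tall. Origin: centre of its underside. To be left alone.
- bobbin: Bystander: white nylon coil bobbin standing on end on the opposite corner area of the board, flanges 38 mm across, 46 mm tall (52 mm over its brass lugs). Origin: centre of its underside. To be left alone.
- kicker: Bystander: nickel-plated bent slingshot kicker arm lying flat on the zinc shelf beside the board, 86 mm long, 14 mm tall. Origin: on the shelf, at the middle of its straight part. To be left alone.
Not all that is in view belongs to the job. There is more than one size of the cap; the one meant has the size given above.

How it is judged:
At the end, for the whole second after the job is handed in: The cap lies at rest, level (within 0.06 rad), flat on the bumper's rim, its centre within 4 mm of the bumper's axis; star post, bobbin and kicker arm are within 8 mm of where they were (horizontal distance between cap and bumper_seat below 0.004 m and z of cap in the frame of bumper_seat between -0.003 and 0.003 m and angle between cap's own z axis and vertical below 0.06 rad and linear speed of cap below 0.01 m/s and distance of each of starpost, bobbin, kicker from where it was at the start of the episode below 0.008 m); the robot touches nothing.
It fails at once if the cap is lifted off the bumper (centre of its underside over 5 mm above the rim) (z of cap in the frame of bumper_seat above 0.005 m).
It fails at once if the cap is tipped (over 0.25 rad) (angle between cap's own z axis and vertical above 0.25 rad).
It fails at once if the cap is knocked off the bumper (z of cap in the frame of bumper_seat below -0.008 m or horizontal distance between cap and bumper_seat above 0.03 m).
It fails at once if the cap is pinched, pressed or struck with more than 8 N (contact force between any of the fingers, the arm and cap above 8 N).
It fails at once if the star post, coil bobbin or kicker arm is disturbed (moved over 8 mm) (distance of any of starpost, bobbin, kicker from where it was at the start of the episode above 0.008 m).
It also fails if it takes over 51 s, if anything falls off the work surface, if the arm or the gripper's body presses on something with over 40 N, if the wrist force passes 120 N, or if a joint passes its speed limit or range.

## Working session

There is one attempt and no reset: what is moved stays moved. The work goes in short steps, Python scripts to look and compute and a tool call to move; the robot and the scene stay as the last step left them, time stands still between calls to the robot, and variables do not carry over. Pictures are saved under pics/ and viewed, at most 10 in all, crops included, and the job is handed in when it is done.

Besides the shell and the picture viewer there is one more tool, called as a command line: name --pt "numbers of a row" for each row, then --argument value for the rest. arm_command: Moves the arm, as the interface text tells. Its arguments: {"type":"object","properties":{"linear":{"type":"array"},"spin":{"type":"array"},"claw":{"type":"array"},"force":{"type":"number"}},"required":["linear","spin","claw"]}

```bash
mkdir -p pics
cat > h.py <<'E'
import numpy as np, cv2
from plant import manip
def ray(name,u,v,z):
    c=manip.calibration(name); V=np.array(c["view"]); R,t=V[:3,:3],V[:3,3]
    o=-R.T@t; d=R.T@np.array([(u-c["cx"])/c["fx"],(v-c["cy"])/c["fy"],1])
    return o+d*(z-o[2])/d[2]
E
python3 - <<'E'
from h import *
s=manip.observe(); print({k:np.round(s[k],3) for k in("time_s","eef_pos","orientation","force","finger_gap")})
a,_=manip.capture("scene");b,d=manip.capture("top")
cv2.imwrite("pics/s.png",a);cv2.imwrite("pics/t.png",b);np.save("td.npy",d)
print(manip.calibration("top"))
E
```

```text
{'time_s': np.float64(0.0), 'eef_pos': array([ 0.132, -0.559,  0.21 ]), 'orientation': array([-0.001,  0.993,  0.116,  0.   ]), 'force': array([ 0.872, -0.516,  0.112]), 'finger_gap': np.float64(1.002)}
{'fx': 462.533287901072, 'fy': 462.533287901072, 'cx': 257.3763675837306, 'cy': 195.58110335724888, 'view': array([[-0.01372809, -0.9998831 , -0.00673295,  0.09500328],
       [-0.97172848,  0.01492819, -0.23562875,  0.46908489],
       [ 0.23570171,  0.00330786, -0.97181982,  1.34051004],
       [ 0.        ,  0.        ,  0.        ,  1.        ]])}
```

View pics/s.png

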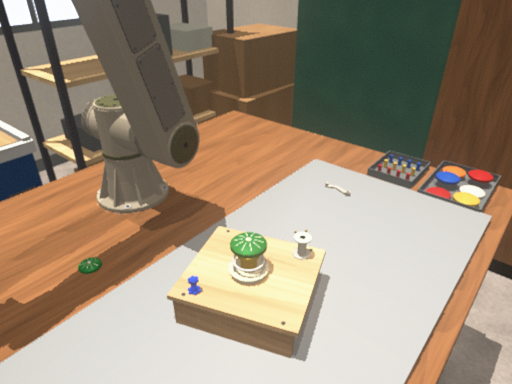

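View pics/t.png

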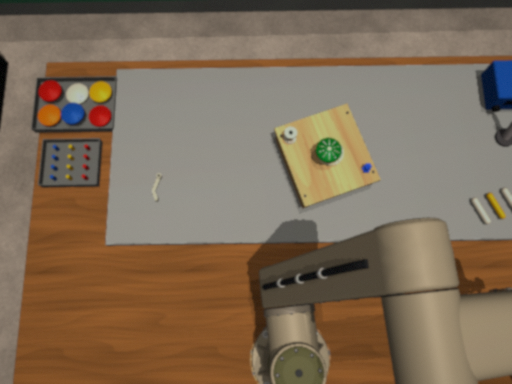

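The wanted cap is on the bumper: scene (248,245), top (327,150). The smaller green cap on the bench at scene (90,265) is the decoy. The star post is at top (367,168), the bobbin at (290,133) and the kicker at (157,187).

Run:
```python
from h import *
for n,f,(u0,v0,u1,v1) in(("top","t",(295,120,360,180)),("scene","s",(215,220,285,290))):
    a=cv2.imread(f"pics/{f}.png"); m=np.zeros(a.shape[:2],np.uint8)
    h=cv2.cvtColor(a,cv2.COLOR_BGR2HSV)
    g=cv2.inRange(h,(45,80,20),(85,255,255)); m[v0:v1,u0:u1]=g[v0:v1,u0:u1]
    c=max(cv2.findContours(m,0,2)[0],key=cv2.contourArea); hull=cv2.convexHull(c)
    (cu,cv_),ax,an=cv2.fitEllipse(hull); print(n,cu,cv_,ax,ray(n,cu,cv_,.161))
    P=np.array([ray(n,*p[0],.161)[:2] for p in hull]); print(cv2.minEnclosingCircle(P.astype(np.float32)))
for n,u,v,z in(("top",367,168,.11),("top",290,133,.14),("top",157,187,.03)): print(ray(n,u,v,z))
P=[(276,127,.097),(347,106,.097),(379,181,.097),(304,206,.097)]
for p in P: print(ray("top",*p))
a=cv2.imread("pics/s.png")[205:305,180:320]; b=cv2.imread("pics/t.png")[100:210,265:390]
cv2.imwrite("pics/c.png",np.hstack([cv2.resize(a,(400,400),interpolation=2),cv2.resize(b,(400,400),interpolation=2)]))
print(manip.calibration("wrist"))
```

```text
top 328.21844482421875 149.97860717773438 (24.12948989868164, 25.09846305847168) [ 0.57577482 -0.1160753   0.161     ]
((0.5755196809768677, -0.11656402796506882), 0.03706289082765579)
scene 247.9140167236328 244.03065490722656 (23.138540267944336, 36.16511535644531) [ 0.58159637 -0.11843587  0.161     ]
((0.5800697803497314, -0.11718268692493439), 0.03737505152821541)
[ 0.53584898 -0.2352449   0.11      ]
[ 0.63724101 -0.01023339  0.14      ]
[0.50893599 0.39876282 0.03      ]
[0.67406694 0.02851964 0.097     ]
[ 0.73926987 -0.19094257  0.097     ]
[ 0.49926787 -0.27094454  0.097     ]
[ 0.42726504 -0.04727854  0.097     ]
{'fx': 306.2972963531378, 'fy': 306.2972963531378, 'cx': 257.6571260258458, 'cy': 189.42483176185354, 'T_tool_cam': array([[ 8.50700049e-05, -9.64262506e-01, -2.64948698e-01,
         6.76707358e-02],
       [ 9.99999976e-01,  2.87333268e-05,  2.16508078e-04,
        -5.06348952e-04],
       [-2.01157764e-04, -2.64948710e-01,  9.64262485e-01,
        -1.63378621e-01],
       [ 0.00000000e+00,  0.00000000e+00,  0.00000000e+00,
         1.00000000e+00]])}
```

View pics/c.png

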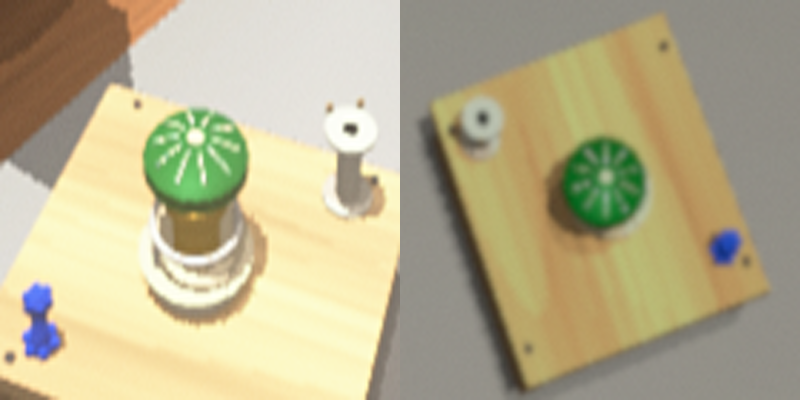

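The crop confirms the 74 mm cap (measured radius 37 mm) at about (0.577, -0.117). Next I move the wrist camera over it.

arm_command --pt "0.033 -0.02 -0.01" --pt "0.033 -0.02 -0.01" --pt "0.033 -0.02 -0.01" --pt "0.033 -0.02 -0.01" --pt "0.033 -0.02 -0.01" --pt "0.033 -0.02 -0.01" --pt "0.033 -0.02 -0.01" --pt "0.033 -0.02 -0.01" --spin '[0, 0, 0, 0, 0, 0, 0, 0]' --claw '[0, 0, 0, 0, 0, 0, 0, 0]' --force 20

```text
time_s: 0.77
eef_pos: [0.3531, -0.3416, 0.2912]
orientation: [-0.0, 0.993, 0.115, -0.0]
force: [0.4, -0.3, 0.2]
finger_gap: 0.003
grip_force: 0.0
```

arm_command --pt "0.033 -0.02 0" --pt "0.033 -0.02 0" --pt "0.033 -0.02 0" --pt "0.033 -0.02 0" --pt "0.033 -0.02 0" --pt "0.033 -0.02 0" --pt "0.02 -0.01 0" --pt "0 0 0" --spin '[0, 0, 0, 0, 0, 0, 0, 0]' --claw '[0, 0, 0, 0, 0, 0, 0, 0]'

```text
time_s: 1.43
eef_pos: [0.5371, -0.1634, 0.2899]
orientation: [-0.001, 0.993, 0.118, -0.0]
force: [0.1, -0.2, -0.7]
finger_gap: 0.004
grip_force: 0.0
```

```bash
cat >> h.py <<'E'
from scipy.spatial.transform import Rotation
def tool():
    s=manip.observe(); T=np.eye(4); q=np.array(s["orientation"])
    T[:3,:3]=Rotation.from_quat(q[[1,2,3,0]]).as_matrix(); T[:3,3]=s["eef_pos"]; return T,s
def wray(T,u,v,z):
    c=manip.calibration("wrist"); M=T@np.array(c["T_tool_cam"]); o=M[:3,3]
    d=M[:3,:3]@np.array([(u-c["cx"])/c["fx"],(v-c["cy"])/c["fy"],1]); return o+d*(z-o[2])/d[2]
E
python3 - <<'E'
from h import *
T,s=tool(); a,d=manip.capture("wrist"); cv2.imwrite("pics/w1.png",a); np.save("w1T.npy",T);np.save("w1d.npy",d)
print(s["time_s"],np.round(T,3),s["force"],s["finger_gap"])
E
```

```text
1.4333 [[ 0.972  0.235 -0.     0.537]
 [ 0.235 -0.972  0.001 -0.163]
 [ 0.    -0.001 -1.     0.29 ]
 [ 0.     0.     0.     1.   ]] [ 0.13697885 -0.24562992 -0.72970772] 0.0038096259492770763
```

View pics/w1.png

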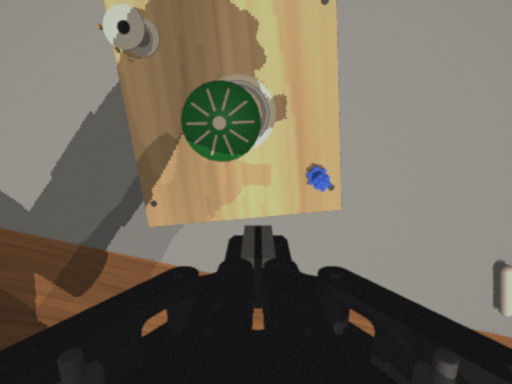

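The wrist view shows the cap at (221,121), with the ivory skirt and chrome ring peeping out at the upper right (~(265,110)). The star post is at (318,178). I'll measure both circles.

```bash
cat >> h.py <<'E'
from scipy.optimize import least_squares
def fitc(P,R):
    f=lambda c:np.hypot(P[:,0]-c[0],P[:,1]-c[1])-R
    r=least_squares(f,P.mean(0)-[0,0],loss="soft_l1",f_scale=.001); return r.x,np.sqrt(np.mean(f(r.x)**2))
def measure(a,d,T,box,tag):
    u0,v0,u1,v1=box; h=cv2.cvtColor(a,cv2.COLOR_BGR2HSV)
    def region(m):
        o=np.zeros_like(m); o[v0:v1,u0:u1]=m[v0:v1,u0:u1]; return cv2.morphologyEx(o,cv2.MORPH_OPEN,np.ones((3,3)))
    big=lambda m:max(cv2.findContours(m,0,1)[0],key=cv2.contourArea)
    cap=cv2.convexHull(big(region(cv2.inRange(h,(45,80,20),(85,255,255)))))[:,0]
    # outline seen from above is the top of the band (z~.161) or, on the far side, same to <1 mm
    P=np.array([wray(T,*p,.161)[:2] for p in cap]); c,e=fitc(P,.037)
    print(tag,"cap",c,"rms",e,"free",cv2.minEnclosingCircle(P.astype(np.float32))[1])
    # skirt: outside outline of everything standing over the board by depth
    v,u=np.mgrid[0:384,0:512]; k=manip.calibration("wrist"); M=T@np.array(k["T_tool_cam"])
    X=np.stack([(u-k["cx"])/k["fx"]*d,(v-k["cy"])/k["fy"]*d,d],-1)@M[:3,:3].T+M[:3,3]
    s=region(((X[...,2]>.1035)&(d>0)).astype(np.uint8)*255)
    o=big(s)[:,0]; capc=cv2.minEnclosingCircle(cap)
    far=[p for p in o if cv2.pointPolygonTest(cap.reshape(-1,1,2).astype(np.float32),(float(p[0]),float(p[1])),True)<-3]
    Q=np.array([wray(T,*p,.111)[:2] for p in far])
    if len(Q)>5:
        r=[fitc(Q+0,.041)]; print("skirt",r,"n",len(Q))
        ang=np.degrees(np.arctan2(*(Q-r[0][0]).T[::-1])); print("arc",ang.min(),ang.max())
        print("cap-seat",c-r[0][0])
    z=X[cap[:,1].min()+8:cap[:,1].max()-8,cap[:,0].min()+8:cap[:,0].max()-8,2]; print("cap z med,max",np.median(z),np.percentile(z,98))
    w=a.copy(); [cv2.circle(w,tuple(map(int,p)),0,(0,0,255),-1) for p in cap]; [cv2.circle(w,tuple(map(int,p)),0,(255,0,255),-1) for p in far]
    cv2.imwrite(f"pics/{tag}.png",cv2.resize(w[v0:v1,u0:u1],(480,480),interpolation=0))
E
python3 - <<'E'
from h import *
measure(cv2.imread("pics/w1.png"),np.load("w1d.npy"),np.load("w1T.npy"),(165,60,295,180),"m1")
E
```

```text
m1 cap [ 0.57996224 -0.11664721] rms 0.0005593390800511805 free 0.03679092600941658
skirt [(array([ 0.58879741, -0.12709978]), np.float64(0.0003867229880486625))] n 108
arc -139.44294180979855 35.501006769330075
cap-seat [-0.00883517  0.01045257]
cap z med,max 0.16866915509533298 0.17246955276126558
```

View pics/m1.png

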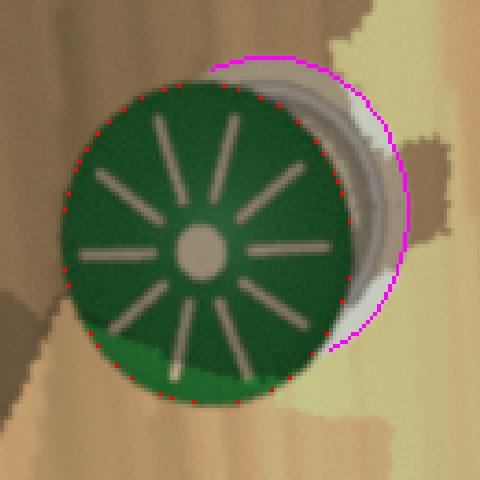

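The cap is offset (-8.8, +10.5) mm from the seat, 13.7 mm in all, which fits the stated range. I'll push along world (0.645, -0.764) with the shut fingers' back, tool y turned along that line.

arm_command --pt "0 0 0" --pt "0 0 0" --pt "0 0 0" --pt "0 0 0" --pt "0.021 -0.025 0" --pt "0.021 -0.025 0" --pt "0.021 -0.025 0" --pt "0 0 0" --spin '[-6.75, -6.75, -6.75, -6.75, 0, 0, 0, 0]' --claw '[0, 0, 0, 0, 0, 0, 0, 0]'

```text
time_s: 2.15
eef_pos: [0.5327, -0.0653, 0.2913]
orientation: [-0.001, 0.938, 0.346, -0.0]
force: [0.5, -1.1, 0.4]
finger_gap: 0.004
grip_force: 0.0
```

```bash
cat > rel.py <<'E'
from h import *
T,s=tool(); cap=np.array([0.5800,-0.1166,.153]); seat=np.array([.5888,-.1271,.153])
print(s["time_s"],T[:3,3],"y",T[:3,1],"x",T[:3,0],"cap in tool",T[:3,:3].T@(cap-T[:3,3]),"seat",T[:3,:3].T@(seat-T[:3,3]),s["joints"],s["force"])
E
python3 rel.py
```

```text
2.15 [ 0.53270735 -0.06530533  0.29126426] y [ 0.64876046 -0.76099028 -0.00191436] x [7.60992287e-01 6.48760641e-01 6.08441852e-04] cap in tool [0.00262726 0.06998103 0.13813217] seat [0.002512   0.08368052 0.13810587] [-2.72551028e-01  2.29959335e-01  1.29407826e-01  1.47149342e+00
  1.57351596e-03  2.16308521e+00] [ 0.46284389 -1.08493547  0.42504938]
```

arm_command --pt "0.0025 0 0.025" --pt "0 0 0.03" --pt "0 0 0.03" --pt "0 0 0.03" --pt "0 0 0.015" --pt "0 0 0.01" --pt "0 0 0" --pt "0 0 0" --spin '[0, 0, 0, 0, 0, 0, 0, 0]' --claw '[0, 0, 0, 0, 0, 0, 0, 0]'

```text
time_s: 2.82
eef_pos: [0.5358, -0.0679, 0.1513]
orientation: [0.0, 0.939, 0.344, -0.0]
force: [-0.1, 0.6, 0.3]
finger_gap: 0.004
grip_force: 0.0
```

```bash
python3 rel.py
python3 - <<'E'
from h import *
T,s=tool(); a,d=manip.capture("wrist"); cv2.imwrite("pics/w2.png",a); np.save("w2T.npy",T);np.save("w2d.npy",d)
E
```

```text
2.8167 [ 0.53581132 -0.06791995  0.15128885] y [ 6.45744399e-01 -7.63553647e-01 -1.79234148e-05] x [ 7.63553588e-01  6.45744358e-01 -3.77470084e-04] cap in tool [ 0.00230491  0.06570439 -0.0017132 ] seat [ 0.00224387  0.07940425 -0.00171342] [-2.74574873e-01  2.71290390e-01 -1.59411277e-01  1.14032084e+00
 -3.02730745e-04  2.16502002e+00] [-0.14361645  0.6118618   0.34053532]
```

View pics/w2.png

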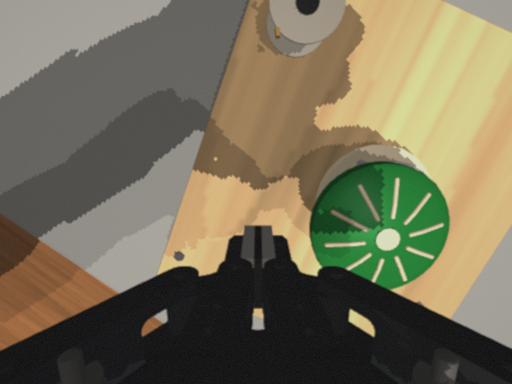

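The fingertips are at (243–274, 226) and the cap at (382,226), with a clear gap of 15–20 mm. I'll raise 2 mm, centre laterally, then advance slowly.

arm_command --pt "0.0023 0 -0.002" --pt "0 0.004 0" --pt "0 0.004 0" --pt "0 0.002 0" --pt "0 0.002 0" --pt "0 0.002 0" --pt "0 0.002 0" --pt "0 0 0" --spin '[0, 0, 0, 0, 0, 0, 0, 0]' --claw '[0, 0, 0, 0, 0, 0, 0, 0]'

```text
time_s: 3.53
eef_pos: [0.5484, -0.0782, 0.1528]
orientation: [0.0, 0.939, 0.344, -0.0]
force: [0.3, -0.6, 0.9]
finger_gap: -0.002
grip_force: 0.0
```

```bash
cat > look.py <<'E'
import sys
from h import *
n=sys.argv[1]
T,s=tool(); a,d=manip.capture("wrist"); cv2.imwrite(f"pics/w{n}.png",a)
measure(a,d,T,(292,130,505,310),"m"+n)
import re
E
sed -i 's/^    z=X\[cap/    print("cap in tool",T[:3,:3].T@(np.r_[c,.153]-T[:3,3])," seat",T[:3,:3].T@(np.array([.5888,-.1271,.153])-T[:3,3]))\n&/' h.py
python3 rel.py; python3 look.py 3
```

```text
3.5333 [ 0.54837873 -0.07815253  0.15283915] y [ 6.46358080e-01 -7.63034225e-01  6.21148875e-05] x [ 7.63034224e-01  6.46358068e-01 -1.44990989e-04] cap in tool [-0.00072274  0.04977541 -0.00015765] seat [-0.0007948   0.06347522 -0.00015679] [-2.86403665e-01  2.96081719e-01 -1.21622541e-01  1.15311982e+00
 -1.55276044e-04  2.15238721e+00] [ 0.30935838 -0.55826345  0.86247181]
m3 cap [ 0.58062862 -0.11552387] rms 0.0009581886256464014 free 0.03801271319389343
skirt [(array([ 0.55976234, -0.15984975]), np.float64(0.02557051945561979))] n 356
arc -179.80430272186027 179.5646312678801
cap-seat [0.02086628 0.04432588]
cap in tool [ 0.00045248  0.0493606  -0.00015785]  seat [-0.0007948   0.06347522 -0.00015679]
cap z med,max 0.16849531041108667 0.224084122648592
```

arm_command --pt "0 0.001 0" --pt "0 0.001 0" --pt "0 0.001 0" --pt "0 0.001 0" --pt "0 0.001 0" --pt "0 0.001 0" --pt "0 0 0" --spin '[0, 0, 0, 0, 0, 0, 0]' --claw '[0, 0, 0, 0, 0, 0, 0]'

```text
time_s: 4.17
eef_pos: [0.5522, -0.0826, 0.153]
orientation: [0.0, 0.939, 0.344, 0.0]
force: [-0.2, 0.6, -0.6]
finger_gap: 0.0
grip_force: 0.0
```

```bash
python3 look.py 4 | grep cap; python3 rel.py
```

```text
m4 cap [ 0.58067508 -0.11571838] rms 0.002612917790714407 free 0.03793348744511604
cap-seat [0.01777879 0.04777286]
cap in tool [2.82196568e-04 4.36720133e-02 1.99204541e-05]  seat [-8.76386864e-04  5.76080563e-02  2.34097599e-05]
cap z med,max 0.1689564973780195 0.2223579500121203
4.2167 [ 0.55210357 -0.08252452  0.15297602] y [ 6.46454328e-01 -7.62952681e-01  9.16208692e-05] x [ 7.62952686e-01  6.46454328e-01 -4.16187359e-05] cap in tool [-7.44582881e-04  4.40317503e-02 -1.99170693e-05] seat [-8.18369685e-04  5.77315515e-02 -1.86588107e-05] [-2.92128619e-01  3.04017865e-01 -1.10278460e-01  1.15644581e+00
 -8.47928515e-05  2.14653610e+00] [ 0.3916971  -0.60978246 -0.65665696]
```

View pics/w4.png

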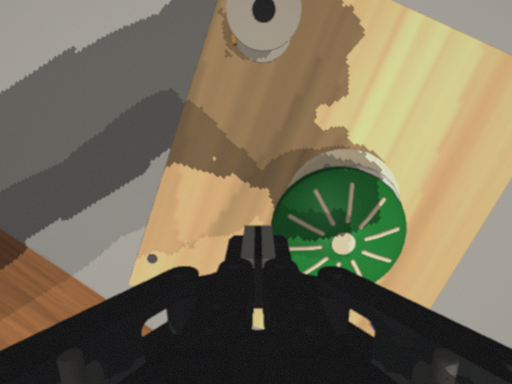

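Still not touching: fingertip edge at px 274, cap edge at ~272. I'll check the height of the wider finger part at (282,250) from the depth before going on.

```bash
sed -i 's/(292,130,505,310)/(255,140,470,300)/' look.py
python3 - <<'E'
from h import *
T,s=tool(); a,d=manip.capture("wrist"); k=manip.calibration("wrist"); C=np.array(k["T_tool_cam"])
for v in (228,232,236,240,246,252,260,268):
    print(v,[np.round(1000*(C@np.r_[np.array([(u-k["cx"])/k["fx"],(v-k["cy"])/k["fy"],1])*d[v,u],1])[:3]).astype(int).tolist() for u in (266,272,280,286)])
E
```

```text
228 [[12, 4, -29], [4, 8, -8], [5, 12, -12], [5, 15, -13]]
232 [[12, 4, -34], [1, 8, -8], [2, 12, -11], [3, 15, -14]]
236 [[12, 4, -38], [12, 6, -38], [8, 11, -28], [1, 15, -14]]
240 [[12, 4, -43], [12, 6, -42], [8, 10, -34], [8, 13, -34]]
246 [[13, 3, -49], [12, 6, -48], [8, 10, -40], [8, 12, -40]]
252 [[12, 3, -53], [12, 6, -53], [8, 9, -45], [8, 12, -45]]
260 [[11, 3, -59], [13, 5, -61], [14, 8, -65], [13, 10, -62]]
268 [[13, 3, -67], [13, 5, -67], [13, 8, -68], [13, 10, -68]]
```

The depth suggests the visible finger ends ~27 mm behind the TCP, which needs checking in the scene view.

Run:
```python
from h import *
T,s=tool(); a,d=manip.capture("scene"); c=manip.calibration("scene"); V=np.array(c["view"])
def pr(p):
    q=V@np.r_[p,1]; return c["fx"]*q[0]/q[2]+c["cx"],c["fy"]*q[1]/q[2]+c["cy"],q[2]
u,v,z=pr(T[:3,3]); u2,v2,_=pr(T[:3,3]+[0,0,.03]); print(u,v,z,u2,v2)
u0,v0=int(u)-40,int(v)-45; w=cv2.resize(a[v0:v0+75,u0:u0+100],(800,600),interpolation=0)
for (x,y),k in (((u,v),(0,0,255)),((u2,v2),(255,0,255))): cv2.circle(w,(int((x-u0+.5)*8),int((y-v0+.5)*8)),3,k,-1)
cv2.imwrite("pics/s5.png",w)
```

```text
248.14898683466038 233.12409389802346 0.8249051256840128 248.02332298842333 221.45541707701318
```

View pics/s5.png

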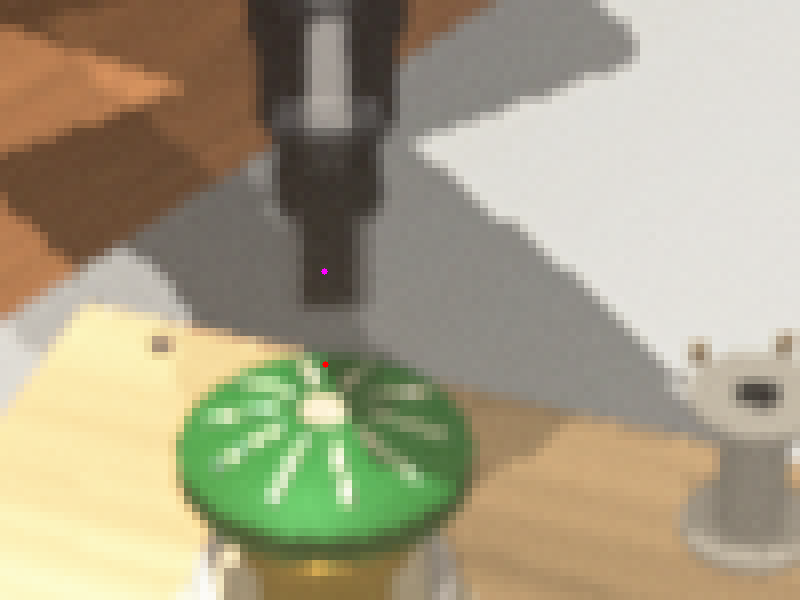

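The scene shows the fingertips (bottom at crop y=305) clearly ending about 22–27 mm above the reported TCP (red dot). The fingers are really at z ≈ 0.177, just over the cap. I'll back off, go down 27 mm, and recheck.

arm_command --pt "0 -0.011 0" --pt "0 -0.011 0" --pt "0 0 0" --pt "0 0 0.01" --pt "0 0 0.01" --pt "0 0 0.007" --pt "0 0 0" --pt "0 0 0" --spin '[0, 0, 0, 0, 0, 0, 0, 0]' --claw '[0, 0, 0, 0, 0, 0, 0, 0]'

```text
time_s: 4.98
eef_pos: [0.5372, -0.0656, 0.1249]
orientation: [-0.001, 0.939, 0.344, -0.001]
force: [0.3, 0.4, 0.2]
finger_gap: -0.002
grip_force: 0.0
```

```bash
python3 rel.py; python3 look.py 6|grep cap
python3 - <<'E'
from h import *
T,s=tool(); a,d=manip.capture("scene"); c=manip.calibration("scene"); V=np.array(c["view"])
q=V@np.r_[T[:3,3]+[0,0,.026],1]; u,v=c["fx"]*q[0]/q[2]+c["cx"],c["fy"]*q[1]/q[2]+c["cy"]
u0,v0=int(u)-50,int(v)-40; A=cv2.resize(a[v0:v0+80,u0:u0+100],(500,400),interpolation=0)
cv2.circle(A,(int((u-u0+.5)*5),int((v-v0+.5)*5)),2,(0,0,255),-1)
w=cv2.imread("pics/w6.png")[130:300,220:480]; w=cv2.resize(w,(300,196))
B=np.zeros((400,300,3),np.uint8);B[:196]=w
cv2.imwrite("pics/s6.png",np.hstack([A,B]))
E
```

```text
4.9833 [ 0.53715348 -0.06562093  0.12485076] y [ 0.64635307 -0.7630367  -0.00164562] x [ 0.76303581  0.64635501 -0.00124637] cap in tool [-0.00029224  0.06654656 -0.02825845] seat [-0.00036425  0.08024635 -0.0282809 ] [-2.69877974e-01  2.91099421e-01 -1.99862784e-01  1.08189587e+00
 -1.03360217e-04  2.16891740e+00] [0.26482397 0.41431111 0.23025265]
m6 cap [ 0.58016983 -0.11434912] rms 0.0026504774376537297 free 0.03858663886785507
cap-seat [0.01960823 0.00386835]
cap in tool [ 0.00129221  0.06493883 -0.02825778]  seat [-0.00036425  0.08024635 -0.0282809 ]
cap z med,max 0.1685529652066076 0.20340692197881088
```

View pics/s6.png

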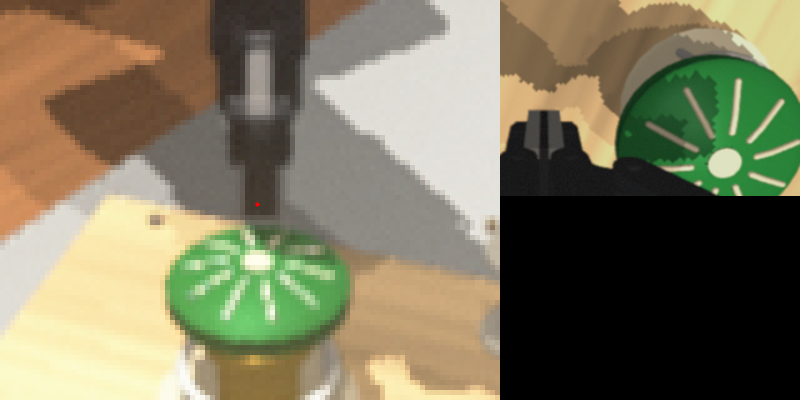

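The fingertip now hangs at about z = 0.147, beside the rim band. Next I check that the linkage on the right clears the cap's top.

Run:
```python
from h import *
T,s=tool(); a,d=manip.capture("wrist"); k=manip.calibration("wrist"); C=np.array(k["T_tool_cam"])
v,u=np.mgrid[0:384,0:512]
X=np.stack([(u-k["cx"])/k["fx"]*d,(v-k["cy"])/k["fy"]*d,d],-1)@C[:3,:3].T+C[:3,3]
m=(a.max(2)<70)&(d>0)&(d<.16)&(u>258)&(v>224)
P=X[m]*1000
for y in range(0,90,5):
    q=P[(P[:,1]>=y)&(P[:,1]<y+5)]
    if len(q)>5: print(y,"lowest z",np.percentile(q[:,2],98).round(),"x range",q[:,0].min().round(),q[:,0].max().round())
```

```text
0 lowest z -40.0 x range -10.0 19.0
5 lowest z -37.0 x range 7.0 22.0
10 lowest z -38.0 x range 7.0 22.0
15 lowest z -65.0 x range 7.0 22.0
20 lowest z -67.0 x range -3.0 15.0
25 lowest z -34.0 x range -7.0 15.0
30 lowest z -34.0 x range -8.0 17.0
35 lowest z -39.0 x range -8.0 15.0
40 lowest z -42.0 x range -3.0 15.0
45 lowest z -44.0 x range -1.0 15.0
50 lowest z -95.0 x range 1.0 16.0
55 lowest z -100.0 x range 12.0 15.0
```

Clearance over the cap is about 19 mm. Now the slow approach.

arm_command --pt "0 0.003 0" --pt "0 0.003 0" --pt "0 0.003 0" --pt "0 0.0015 0" --pt "0 0.0015 0" --pt "0 0.0015 0" --pt "0 0.0015 0" --pt "0 0 0" --spin '[0, 0, 0, 0, 0, 0, 0, 0]' --claw '[0, 0, 0, 0, 0, 0, 0, 0]'

```text
time_s: 5.8
eef_pos: [0.5477, -0.0773, 0.1259]
orientation: [0.0, 0.939, 0.344, 0.0]
force: [-0.1, -0.2, -0.3]
finger_gap: -0.002
grip_force: 0.0
```

```bash
cat > capw.py <<'E'
# cap centre from white hub + green hull in the top and scene cameras, and wrist hub
from h import *
for n,(u0,v0,u1,v1) in(("top",(295,120,360,180)),("scene",(215,215,285,290)),("wrist",(255,130,500,300))):
    T,s=tool(); a,_=manip.capture(n); h=cv2.cvtColor(a,cv2.COLOR_BGR2HSV); m=np.zeros(a.shape[:2],np.uint8)
    g=cv2.inRange(h,(45,80,20),(85,255,255)); m[v0:v1,u0:u1]=g[v0:v1,u0:u1]
    c=max(cv2.findContours(m,0,1)[0],key=cv2.contourArea); hull=cv2.convexHull(c)
    f=np.zeros_like(m); cv2.fillPoly(f,[hull],255); w=(f>0)&(h[...,1]<110)&(h[...,2]>60)
    nn,l,st,ce=cv2.connectedComponentsWithStats(w.astype(np.uint8)); mm=np.array([cv2.moments(hull)[k] for k in("m10","m01","m00")])
    cen=mm[:2]/mm[2]; i=1+np.argmin(np.hypot(*(ce[1:]-cen).T)); 
    R=(lambda u,v:wray(T,u,v,.171)) if n=="wrist" else (lambda u,v:ray(n,u,v,.171))
    R2=(lambda u,v:wray(T,u,v,.161)) if n=="wrist" else (lambda u,v:ray(n,u,v,.161))
    P=np.array([R2(*p[0])[:2] for p in hull])
    print(n,"hub",ce[i].round(1),st[i,4],R(*ce[i])[:2].round(4),"hull",fitc(P,.037)[0].round(4))
E
python3 rel.py; python3 capw.py
```

```text
5.8 [ 0.54768986 -0.07734941  0.12594434] y [ 6.46348981e-01 -7.63041913e-01  1.85095445e-04] x [ 7.63041932e-01  6.46348982e-01 -6.22893634e-05] cap in tool [-0.00071727  0.05083848 -0.0270462 ] seat [-0.00078917  0.06453829 -0.02704366] [-2.85352370e-01  3.10511442e-01 -1.69946313e-01  1.09021829e+00
 -1.53859240e-04  2.15345041e+00] [-0.13723064 -0.23743522 -0.27850255]Traceback (most recent call last):
  File "capw.py", line 6, in <module>
    c=max(cv2.findContours(m,0,1)[0],key=cv2.contourArea); hull=cv2.convexHull(c)
ValueError: max() iterable argument is empty
```

```bash
sed -i 's/("top",(295,120,360,180)),//' capw.py; python3 capw.py
```

```text
scene hub [249.1 240.5] 299 [ 0.5843 -0.118 ] hull [ 0.5813 -0.1171]
wrist hub [385.5 222.1] 360 [ 0.5978 -0.1035] hull [ 0.5808 -0.1152]
```

arm_command --pt "0 0.001 0" --pt "0 0.001 0" --pt "0 0.001 0" --pt "0 0.001 0" --pt "0 0.001 0" --pt "0 0.001 0" --pt "0 0 0" --spin '[0, 0, 0, 0, 0, 0, 0]' --claw '[0, 0, 0, 0, 0, 0, 0]'

```text
time_s: 6.53
eef_pos: [0.5516, -0.0819, 0.126]
orientation: [0.0, 0.939, 0.344, 0.0]
force: [0.7, 0.2, -0.2]
finger_gap: 0.003
grip_force: 0.0
```

```bash
python3 rel.py; python3 capw.py
```

```text
6.5333 [ 0.55160668 -0.08186783  0.12599021] y [ 6.46422260e-01 -7.62979807e-01  2.73737748e-04] x [7.62979830e-01 6.46422291e-01 3.29696377e-05] cap in tool [-0.00078723  0.04486141 -0.02699754] seat [-0.00086044  0.05856122 -0.02699379] [-2.91226966e-01  3.18677165e-01 -1.58295527e-01  1.09357619e+00
 -1.21616971e-04  2.14747974e+00] [ 0.67738424  0.24294897 -0.23283017]
scene hub [249.  242.1] 321 [ 0.5876 -0.1221] hull [ 0.5846 -0.1214]
wrist hub [384.3 222.2] 365 [ 0.6015 -0.108 ] hull [ 0.5845 -0.1196]
```

Contact made: the cap slid ~5.6 mm in the right direction, about 8 mm remain. Continuing.

arm_command --pt "0 0.001 0" --pt "0 0.001 0" --pt "0 0.001 0" --pt "0 0.001 0" --pt "0 0.001 0" --pt "0 0.001 0" --pt "0 0 0" --spin '[0, 0, 0, 0, 0, 0, 0]' --claw '[0, 0, 0, 0, 0, 0, 0]'

```text
time_s: 7.22
eef_pos: [0.5555, -0.0865, 0.126]
orientation: [0.0, 0.939, 0.344, 0.0]
force: [-0.5, -0.4, -0.4]
finger_gap: -0.0
grip_force: 0.0
```

```bash
python3 rel.py; python3 capw.py
```

```text
7.2167 [ 0.55548995 -0.08645471  0.12600896] y [ 6.46408652e-01 -7.62991319e-01  3.19685415e-04] x [7.62991342e-01 6.46408700e-01 6.78572649e-05] cap in tool [-0.00078339  0.03885274 -0.02697868] seat [-0.00085636  0.05255254 -0.0269743 ] [-2.97120089e-01  3.26935638e-01 -1.46502037e-01  1.09705298e+00
 -1.15630452e-04  2.14160443e+00] [-0.49144048 -0.43770313 -0.37327245]
scene hub [251.5 243.8] 263 [ 0.5945 -0.123 ] hull [ 0.5884 -0.1259]
wrist hub [384.4 222.1] 361 [ 0.6054 -0.1125] hull [ 0.5883 -0.1241]
```

arm_command --pt "0 0.001 0" --pt "0 0.001 0" --pt "0 0 0" --pt "0 -0.004 0" --pt "0 -0.012 0" --pt "0 -0.012 0" --pt "0 0 -0.03" --pt "0 0 -0.035" --spin '[0, 0, 0, 0, 0, 0, 0, 0]' --claw '[0, 0, 0, 0, 0, 0, 0, 0]'

```text
time_s: 7.98
eef_pos: [0.5342, -0.0641, 0.1886]
orientation: [-0.002, 0.939, 0.345, -0.003]
force: [1.1, -0.2, 1.7]
finger_gap: -0.0
grip_force: 0.0
```

arm_command --pt "0 0 -0.035" --pt "0 0 -0.035" --pt "-0.03 0.01 -0.02" --pt "-0.03 0.01 0" --pt "0 0 0" --pt "0 0 0" --spin '[0, 0, 0, 0, 0, 0]' --claw '[0, 0, 0, 0, 0, 0]'

```text
time_s: 8.48
eef_pos: [0.5045, -0.1205, 0.2816]
orientation: [0.0, 0.939, 0.343, 0.0]
force: [0.7, -0.2, 0.6]
finger_gap: 0.002
grip_force: 0.0
```

```bash
python3 rel.py
python3 - <<'E'
from h import *
T,s=tool(); a,d=manip.capture("wrist"); cv2.imwrite("pics/w8.png",a); np.save("w8T.npy",T); np.save("w8d.npy",d)
h=cv2.cvtColor(a,cv2.COLOR_BGR2HSV); g=cv2.inRange(h,(45,80,20),(85,255,255)); c=max(cv2.findContours(g,0,1)[0],key=cv2.contourArea)
x,y,w,hh=cv2.boundingRect(c); print(x,y,w,hh); measure(a,d,T,(x-25,max(0,y-25),x+w+25,y+hh+25),"m8")
E
```

```text
8.4833 [ 0.50454559 -0.12045317  0.28160103] y [ 6.45155490e-01 -7.64051041e-01  6.33201909e-04] x [7.64050821e-01 6.45155792e-01 5.89111724e-04] cap in tool [0.06006114 0.04565438 0.12866537] seat [0.06001065 0.05935428 0.12867401] [-3.89335662e-01  1.91850942e-01  5.79021174e-02  1.43601376e+00
  2.29944952e-04  2.05102996e+00] [ 0.72622814 -0.22732196  0.60815048]
283 71 82 84
m8 cap [ 0.58870751 -0.12670547] rms 0.0004314966203268998 free 0.036840539425611496
skirt [(array([ 0.58989718, -0.1284427 ]), np.float64(0.00025932359008822237))] n 69
arc -179.3005672113338 178.53219397465094
cap-seat [-0.00118967  0.00173723]
cap in tool [0.06019452 0.05899318 0.12867389]  seat [0.06001065 0.05935428 0.12867401]
cap z med,max 0.16846450311081135 0.17246290643759501
```

View pics/m8.png

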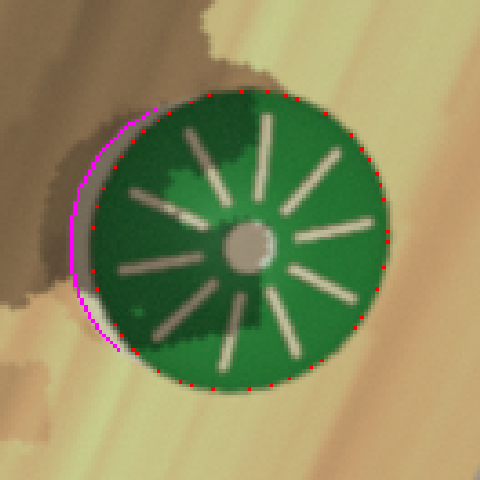

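Cap measured level (top at z = 0.172), 0.4–2.1 mm from the seat by the two views, well within 4 mm. The arm is clear, so I hand in.

```bash
python3 -c "
from plant import manip
print(manip.hand_in())"
```

```text
the job is handed in; nothing more can be done
None
```

The cap was pushed about 13.5 mm and now lies level on the bumper, 0.4 to 2.1 mm off centre by the two wrist views (limit 4 mm); the arm is clear, and I handed in just after 8.5 s, but the hand-in returned no verdict and I did not re-measure the star post, bobbin or kicker arm.

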